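# Put the stray pastry cutters back with their own shape

### The arm

A 6-joint arm with a two-finger parallel gripper is mounted at the origin on the work surface. World frame = base frame: x ahead of the robot, y to its left, z up, the work surface at z = 0. Lengths are in m, angles in degrees, forces in N, time in s.
With the tool pointing down it reaches from about 0.275 to 0.825 m from the base axis. Payload 4.9 kg.
Tool frame: the origin (TCP) lies midway between the tips of the shut fingers; the grasp point (between the pads) lies 19 mm behind it; z points along the fingers, y is the line along which they close (so a half turn about z gives the same grasp; the last joint's range is limited). The gripper opens to 85 mm and grips with 20 to 120 N. Pads are 22 mm wide; open, the fingers measure 114 mm over their backs; the gripper's body (76 mm by 85 mm) begins 54 mm behind the grasp point. The pads swing forward as they close: fully open they stand 13 mm farther back than shut.
Start: joints at [61.639, 18.69, -11.035, 60.275, 0, 82.311], TCP at [0.194, 0.515, 0.231] pointing down, gripper open.
Joint ranges: [-152.03, 152.03], [-55.5, 102.48], [-74.3, 77.21], [-110.64, 120.58], [-84.22, 78.4], [-180, 180]. Speed limits (degrees/s): [147.25, 147.25, 180, 180, 180, 180].

### API

Orientations are given as a 3x3 rotation matrix whose columns are the frame's x, y, z axes.
In Python, from rig import r, open_jaws, clamp, optics, sign_off gives the robot as it stands. Calls block until the motion is done:
- r.move_to(position, orientation): joint-space move of the TCP to a pose.
- r.move_linear(position, attitude=None, vel=0.15): straight line of the TCP; attitude=None keeps the orientation; vel is the mean speed in m/s.
- r.set_joints(angles): joint-space move.
- open_jaws() and clamp(): open the fingers fully, or close them until they stop; the grip force is fixed at half the most.
- r.sleep(seconds).
- r.ik(position, orientation): joint angles nearest the present ones, or None.
- r.state(): the state.
- optics.snapshot(name): name is "scene" or "top"; returns a dict with "img" (400x640x3 uint8, blue, green, red), "range_z" (400x640 float32, m along the optical axis (not along the pixel's ray), 0 where there is no reading), "fx", "fy", "cx", "cy" (pixels), "distortion" ([k1, k2, p1, p2, k3] as OpenCV has them; the pictures are not rectified), "cam_to_world" (4x4, takes a point from camera to world coordinates). Camera axes: x right, y down, z forward; pixel columns grow to the right and rows downward; lengths in m; the calibration is good to about 2 mm. A picture is of the moment at which its call begins.
A pose or a line that the arm cannot do raises r.IKError and nothing moves.
- sign_off(): hands the job in; it is judged then, once.
The state is a dict: "clock": time; "joint_positions": joint angles; "joint_vel": joint speeds; "joint_efforts": joint torques, N m; "ee_pos": TCP position; "orientation": TCP orientation; "contact_force": force on the tool from outside, world axes, zero at the start; "moment": the same for the moment, N m; "finger_gap": opening from 0.0 (shut) to 1.0 (fully open); "finger_force": force on a finger pad.
Only numpy, scipy, OpenCV 4.12 (cv2) and the standard library are available. Lean on these libraries where they do the work, as an engineer would, in place of code of your own. Each camera call takes 0.05 s, during which the arm holds its last target. There are 200 camera calls.

### The job

Two pastry cutters, a round one and a finger-biscuit one, were left out on the counter: put each back in the tier's divided tray, in the compartment that already holds a cutter of its own shape, sitting flat on the compartment's floor beside it. Slide the clear top tray along wherever it is in the way. Leave the cutters already in the tray, the jug, the nozzle tin and the sugar shaker where they are.

Things in the scene. Friction and masses are not known exactly. Their poses are not given: they have to be found in the camera images.
- stray_round_center (a point): Left out on the counter: plain round stainless pastry cutter, an open outline of 2.5 mm sheet, 30 mm high, standing with its axis upright; this point is its centre, half-way up. Outside diameter 42 mm, 34 g. To be put away.
- stray_finger_center (a point): Left out on the counter: finger-biscuit (long oval, straight sides and round ends) stainless pastry cutter, an open outline of 2.5 mm sheet, 30 mm high, standing with its axis upright; this point is its centre, half-way up. 56 mm long along its own x, 28 mm wide along its own y, 34 g. To be put away.
- tray_round_center (a point): Plain round stainless pastry cutter, an open outline of 2.5 mm sheet, 30 mm high, standing with its axis upright; this point is its centre, half-way up. Outside diameter 50 mm. Already in the divided tray, standing on the floor of one compartment (any of the four, a different one for each shape) towards the near or far end of it.
- tray_finger_center (a point): Finger-biscuit stainless pastry cutter, an open outline of 2.5 mm sheet, 30 mm high, standing with its axis upright; this point is its centre, half-way up. 62 mm long along its own x (nearly along the tier's x), 32 mm wide. Already in the divided tray, standing on the floor of one compartment (any of the four, a different one for each shape) towards the near or far end of it.
- tray_star_center (a point): Five-pointed star stainless pastry cutter, an open outline of 2.5 mm sheet, 30 mm high, standing with its axis upright; this point is its centre, half-way up. 60 mm across. Already in the divided tray, standing on the floor of one compartment (any of the four, a different one for each shape) towards the near or far end of it.
- tray_triangle_center (a point): Triangular stainless pastry cutter, an open outline of 2.5 mm sheet, 30 mm high, standing with its axis upright; this point is its centre, half-way up. Within a circle of 62 mm. Already in the divided tray, standing on the floor of one compartment (any of the four, a different one for each shape) towards the near or far end of it.
- tier: Tier of grey plastic trays fixed on the counter: a covered bottom tray and, stacked on it, an open tray divided in four. 158 mm (own x, depth) by 412 mm (own y, length); rim 83 mm above the counter; 4 mm runners outside the two long rims stand up to 90 mm. Origin: centre of the underside, at counter height; z up.
- tray_floor (a point): Centre of the divided tray's floor, 41 mm above the counter, axes as the tier's. Four compartments in a row along the tier's y, centres at y = -153, -51, 51, 153 mm from here, each 98 mm (y) by 150 mm (x) inside; dividers 4 mm thick and as high as the rim (42 mm above this floor).
- top_tray (a joint): Half-length clear top tray, empty, sliding along the tier's y on the divided tray's rims; stays where left (friction 1.5 N). 0 = at the tier's -y end, 0.222 m = at the +y end; its centre is at tier y = value - 0.111 m. 190 mm long (y), 156 mm deep: covers about two compartments. Underside 83, floor 87, wall top 117 mm above the counter; passes clear over the cutters in the tray.
- top_tray_grip (a point): Centre of the top tray's grey grip bar: 14 mm thick, 110 mm long along the tier's x, level, 130 mm above the counter, on a 4 mm web across the middle of the top tray. Can be pinched across (along the tier's y).
- jug: Glass measuring jug, 90 mm across the rim, 72 mm at the foot, 115 mm high, loop handle reaching 80 mm from the axis along its own -x. Origin: centre of the underside. Leave alone.
- nozzle_tin: Round lidded stainless tin for piping nozzles, 83 mm across, 61 mm high. Origin: centre of the underside. Leave alone.
- sugar_shaker: Stainless icing-sugar shaker, 65 mm across, 100 mm high. Origin: centre of the underside. Leave alone.

How it is judged:
By the outcome, as a careful person would: the job done as asked, in the order asked, and still so for the second after the job is handed in, with the robot touching nothing.
It also fails if it takes over 72 s, if anything falls off the work surface, if the arm or the gripper's body presses on something with over 40 N, if the wrist force passes 120 N, or if a joint passes its speed limit or range.

## Working session

There is one attempt and no reset: what is moved stays moved. The work goes in short steps, each a Python script; the robot and the scene stay as the last script left them, time stands still between calls to the robot, and variables do not carry over. Pictures are saved under pics/ and viewed, at most 10 in all, crops included, and the job is handed in when it is done.

```bash
mkdir -p pics; ls
python3 - <<'E'
from rig import r, optics
import cv2, numpy as np
for n in ("scene","top"):
    s=optics.snapshot(n); cv2.imwrite(f"pics/{n}0.png",s["img"]); np.savez(f"{n}0.npz",**s)
    print(n,s["fx"],s["fy"],s["cx"],s["cy"],s["distortion"],np.round(s["cam_to_world"],3).tolist())
print(r.state())
E
```

```text
pics
scene 465.44527572213667 465.44527572213667 319.36223647090293 199.49778257603575 [-0.11959946  0.          0.          0.          0.        ] [[-0.351, 0.717, -0.603, 1.293], [0.937, 0.272, -0.221, 0.253], [0.005, -0.642, -0.766, 1.045], [0.0, 0.0, 0.0, 1.0]]
top 443.7594479507834 443.7594479507834 323.9752519250794 193.3109715007102 [-0.06038323  0.          0.          0.          0.        ] [[-0.011, -0.996, 0.085, 0.403], [-1.0, 0.01, -0.012, 0.014], [0.011, -0.085, -0.996, 1.488], [0.0, 0.0, 0.0, 1.0]]
{'clock': 0.1, 'joint_positions': array([ 6.16377302e+01,  1.87286685e+01, -1.10841327e+01,  6.02753819e+01,
       -2.99433758e-04,  8.23132879e+01]), 'joint_vel': array([-0.04971146, -0.03050608,  0.16735151, -0.06502456, -0.02511938,
        0.03081593]), 'joint_efforts': array([ 4.13796142e-04, -4.44238150e+01,  2.63038141e+01,  7.93001294e-03,
       -7.61466708e-05, -3.94667893e-06]), 'ee_pos': array([0.19391805, 0.51413851, 0.23058735]), 'orientation': array([[-9.35594666e-01,  3.53075194e-01, -7.26534683e-04],
       [ 3.53075885e-01,  9.35593704e-01, -1.35681658e-03],
       [ 2.00682997e-04, -1.52595223e-03, -9.99998816e-01]]), 'contact_force': array([-0.24421355, -0.81249331,  0.06898453]), 'moment': array([-0.00476098, -0.0358784 , -0.00462214]), 'finger_force': 0.0, 'finger_gap': 1.0022408426522191}
```

View pics/scene0.png

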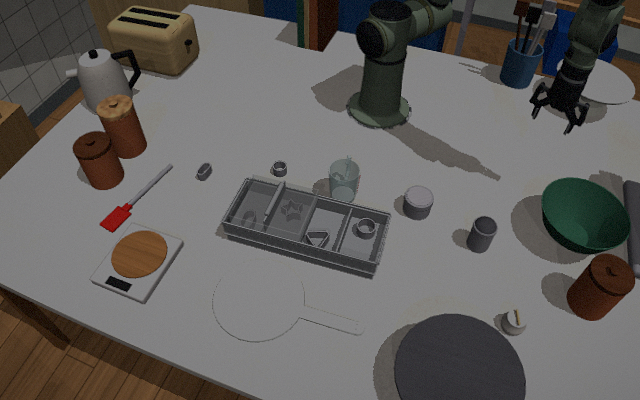

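View pics/top0.png

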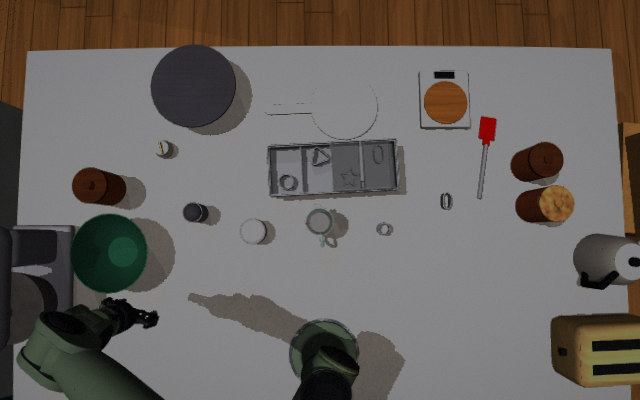

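The scene view shows the divided tray with round, triangle, star and finger cutters, and the clear top tray over the star and finger end. In the top view the tier spans about (268..398, 140..196). The round cutter in the tray is at (288,182) and the finger one is under the clear tray at (378,155). The stray round is at (384,229) and the stray finger at (446,201). I'll zoom in for exact pixels.

Run:
```python
import cv2, numpy as np
a=cv2.imread("pics/top0.png")[125:250,260:460]; cv2.imwrite("pics/topc.png",cv2.resize(a,None,fx=4,fy=4,interpolation=cv2.INTER_CUBIC))
a=cv2.imread("pics/scene0.png")[150:280,190:400]; cv2.imwrite("pics/scenec.png",cv2.resize(a,None,fx=3.8,fy=3.8,interpolation=cv2.INTER_CUBIC))
```

```text
(no output)
```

View pics/topc.png

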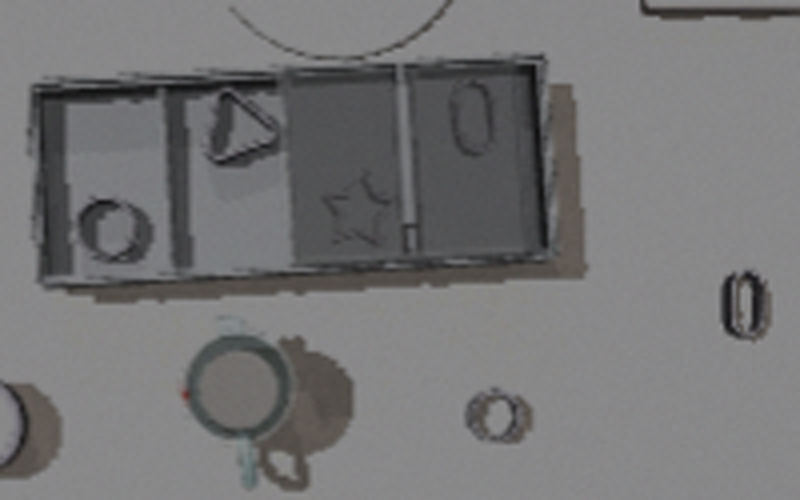

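View pics/scenec.png

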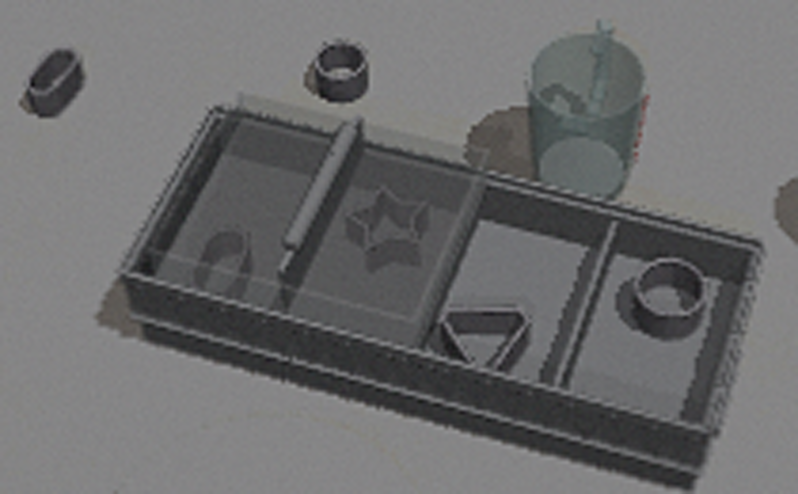

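The crops show four things:
- **Tier:** its outer corners are at top-image px (269,146), (396,139), (398,190) and (271,196).
- **Grip bar:** it runs from px (360,142) to (362,187).
- **Strays:** the round is at px (384.5,229) and the finger at (446,201), the latter long along image vertical.
- **In the tray:** round at px (288.5,182) and finger at (378,155).

Next I'll turn these into positions using depth and rays.

```bash
cat > h.py <<'E'
import cv2, numpy as np
def cam(s): 
    return np.array([[s["fx"],0,s["cx"]],[0,s["fy"],s["cy"]],[0,0,1.]]), np.array(s["distortion"],float), np.array(s["cam_to_world"])
def rays(s,px):
    K,D,T=cam(s)
    n=cv2.undistortPoints(np.array(px,float).reshape(-1,1,2),K,D).reshape(-1,2)
    return np.c_[n,np.ones(len(n))]@T[:3,:3].T, T[:3,3]
def plane(s,px,z):
    d,o=rays(s,px); return o+d*((z-o[2])/d[:,2])[:,None]
def cloud(s):
    v,u=np.mgrid[0:400,0:640]; d,o=rays(s,np.c_[u.ravel(),v.ravel()])
    P=(o+d*np.array(s["range_z"]).reshape(-1,1)); P[np.array(s["range_z"]).ravel()==0]=np.nan
    return P.reshape(400,640,3)
E
python3 - <<'E'
from h import *
np.set_printoptions(precision=4,suppress=True)
t=dict(np.load("top0.npz")); s=dict(np.load("scene0.npz"))
print("corners z.087",plane(t,[(268.75,146.25),(396.25,139.25),(398.25,189.5),(270.75,195.75)],.087))
print("bar ends",plane(t,[(360,142),(362.3,187)],.137))
print("round",plane(t,[(384.5,229)],.03),"finger",plane(t,[(446.2,201)],.03),"tray r,f",plane(t,[(288.5,182),(378,155)],.071))
for n,q in (("top",t),("scene",s)):
    P=cloud(q); z=P[...,2]
    x,y=P[...,0],P[...,1]
    print(n,"counter z",np.nanmedian(z))
    def comp(name,lo,hi,x0,x1,y0,y1):
        m=(z>lo)&(z<hi)&(x>x0)&(x<x1)&(y>y0)&(y<y1)
        p=P[m]
        if len(p)<4: print(name,len(p)); return
        R=cv2.minAreaRect(p[:,:2].astype(np.float32)*1000); print(name,len(p),R,p[:,2].max())
    comp("tier",.065,.1,.4,.75,-.3,.3)
    comp("bar",.12,.15,.4,.75,-.3,.3)
    comp("round",.015,.05,.3,.42,-.25,-.1)
    comp("finger",.015,.05,.3,.5,-.45,-.3)
    comp("jug",.06,.15,.25,.44,-.09,.12)
    comp("tin",.03,.15,.25,.44,.12,.26)
E
```

```text
corners z.087 [[ 0.6752  0.172   0.087 ]
 [ 0.6947 -0.2373  0.087 ]
 [ 0.5323 -0.2396  0.087 ]
 [ 0.5163  0.1655  0.087 ]]
bar ends [[ 0.6763 -0.1155  0.137 ]
 [ 0.5364 -0.1201  0.137 ]]
round [[ 0.4077 -0.2013  0.03  ]] finger [[ 0.4977 -0.4091  0.03  ]] tray r,f [[ 0.5613  0.1103  0.071 ]
 [ 0.6466 -0.1795  0.071 ]]
top counter z 0.00016062686008977423
tier 3638 ((544.1505126953125, 8.87042236328125), (288.966796875, 505.2934875488281), 2.658742904663086) 0.09994521556089486
bar 193 ((567.1262817382812, -61.92143249511719), (193.20782470703125, 344.62005615234375), 28.089452743530273) 0.1421829331637161
round 38 ((402.83856201171875, -196.83242797851562), (40.487369537353516, 29.591537475585938), 89.18082427978516) 0.034520074663296096
finger 32 ((486.06951904296875, -409.3807373046875), (28.851648330688477, 23.631616592407227), 88.14164733886719) 0.03608083308338772
jug 150 ((397.53411865234375, 14.191427230834961), (86.76285552978516, 81.65225982666016), 88.93185424804688) 0.12017238549545417
tin 478 ((402.4135437011719, 223.28009033203125), (72.9939956665039, 70.61969757080078),
[... 151 characters left out ...]
693359375), 3.0507986545562744) 0.09999571834370469
bar 225 ((545.530029296875, -83.68885803222656), (134.2751922607422, 271.0406799316406), 55.456817626953125) 0.14100339355489255
round 66 ((402.1701354980469, -200.72085571289062), (42.197349548339844, 31.922565460205078), 84.7676773071289) 0.034208800635705305
finger 60 ((486.600341796875, -411.4367370605469), (31.04022216796875, 26.285371780395508), 89.82695007324219) 0.03612320275658765
jug 465 ((402.0256652832031, 11.091861724853516), (87.93351745605469, 74.29935455322266), 89.88831329345703) 0.12253727139528225
tin 504 ((402.6918029785156, 222.53103637695312), (75.00439453125, 74.39517974853516), 0.5836095213890076) 0.06674303093709044
```

Run:
```python
from h import *
np.set_printoptions(precision=4,suppress=True)
t=dict(np.load("top0.npz")); s=dict(np.load("scene0.npz"))
c=lambda *p:[(190+a/3.8,150+b/3.8) for a,b in p]
S=plane(s,c((710,433),(125,275),(218,108),(762,243)),.087); print("corners scene",S,S.mean(0))
T=plane(t,[(268.75,146.25),(396.25,139.25),(398.25,189.5),(270.75,195.75)],.087); print("top mean",T.mean(0))
for n,C in(("s",S),("t",T)):
    d=(C[0]-C[1])+(C[3]-C[2]); print(n,"yaw",np.degrees(np.arctan2(-d[0],d[1])),"len",np.linalg.norm(d)/2, "dep",np.linalg.norm(C[0]+C[1]-C[2]-C[3])/2)
print("tray r,f scene",plane(s,c((670,290),(227,250)),.071))
print("bar scene",plane(s,c((355,122),(290,243)),.137))
for n,q in (("top",t),("scene",s)):
    P=cloud(q); z=P[...,2]; x,y=P[...,0],P[...,1]
    for name,cx,cy in(("round",.405,-.2),("finger",.495,-.41)):
        m=(z>.018)&(z<.05)&(np.hypot(x-cx,y-cy)<.06); p=P[m]
        # rim pixels by brightness extent: contour ellipse of mask pixels at rim height
        px=np.argwhere(m)[:,::-1]; w=plane(q,px,.030)[:,:2]
        R=cv2.minAreaRect((p[:,:2]*1000).astype(np.float32)); e=np.linalg.eigh(np.cov(p[:,:2].T))[1][:,1]
        print(n,name,len(p),np.round(R[0]),np.round(R[1]),round(R[2]),"axis",np.degrees(np.arctan2(e[1],e[0])))
        g=cv2.cvtColor(q["img"],cv2.COLOR_BGR2GRAY)
        W=plane(q,np.argwhere(np.ones((400,640)))[:,::-1],.015).reshape(400,640,3)
        mm=((g<np.median(g[np.hypot(W[...,0]-cx,W[...,1]-cy)<.06])*.8)&(np.hypot(W[...,0]-cx,W[...,1]-cy)<.055))
        w=W[mm][:,:2]; e=np.linalg.eigh(np.cov(w.T))[1][:,1]
        print("   dark",mm.sum(),w.mean(0),w.min(0),w.max(0),"axis",np.degrees(np.arctan2(e[1],e[0])))
```

```text
corners scene [[ 0.6806  0.1779  0.087 ]
 [ 0.7004 -0.2296  0.087 ]
 [ 0.5389 -0.2384  0.087 ]
 [ 0.5196  0.1689  0.087 ]] [ 0.6099 -0.0303  0.087 ]
top mean [ 0.6046 -0.0348  0.087 ]
s yaw 2.7527311585143113 len 0.4078964535052917 dep 0.1614945398369622
t yaw 2.4963521907577384 len 0.40759832453540207 dep 0.16067775437878387
tray r,f scene [[ 0.569   0.1187  0.071 ]
 [ 0.6454 -0.181   0.071 ]]
bar scene [[ 0.5565 -0.118   0.137 ]
 [ 0.6694 -0.1155  0.137 ]]
top round 52 [ 408. -197.] [40. 39.] 89 axis 70.64005444451122
   dark 131 [ 0.4077 -0.2028] [ 0.3877 -0.2287] [ 0.431  -0.1752] axis 78.91252427339076
top finger 62 [ 501. -411.] [31. 54.] 86 axis 168.18320755094987
   dark 155 [ 0.498  -0.4126] [ 0.4685 -0.4335] [ 0.5257 -0.392 ] axis -175.7549485098661
scene round 97 [ 411. -200.] [45. 40.] 25 axis -152.1097777696525
   dark 190 [ 0.4131 -0.2032] [ 0.3772 -0.2285] [ 0.4426 -0.1754] axis -157.52389410339444
scene finger 111 [ 502. -412.] [32. 57.] 90 axis -173.76249984010144
   dark 203 [ 0.5046 -0.4133] [ 0.467  -0.4353] [ 0.5386 -0.3898] axis -168.56113604068352
```

Both views agree to about 5 mm: tier at about (0.607,-0.033) with yaw 2.6°, stray round at about (0.409,-0.200) and stray finger at about (0.500,-0.411). I'll grasp the round one now, then use its known held pose to correct the cameras near the tier.

```bash
cat >> h.py <<'E'
from rig import r, open_jaws, clamp, optics
def ori(deg):   # tool down, jaw line at deg from world x
    a=np.radians(deg); y=np.array([np.cos(a),np.sin(a),0]); z=np.array([0,0,-1.]); return np.c_[np.cross(y,z),y,z]
def pick_ori(pos,deg):
    best=None
    for d in (deg,deg+180):
        q=r.ik(pos,ori(d))
        if q is not None:
            c=abs(np.array(q)[5]-r.state()["joint_positions"][5])
            if best is None or c<best[0]: best=(c,d)
    return best[1]
def st(tag):
    s=r.state(); print(tag,"t",round(s["clock"],2),"p",np.round(s["ee_pos"],4),"gap",round(s["finger_gap"],3),"F",np.round(s["contact_force"],1),"ff",round(float(s["finger_force"]),1))
def snap(tag):
    out={}
    for n in("top","scene"):
        s=optics.snapshot(n); cv2.imwrite(f"pics/{n}_{tag}.png",s["img"]); np.savez(f"{n}_{tag}.npz",**s); out[n]=s
    return out
E
python3 - <<'E'
from h import *
p=np.array([.409,-.2005,0]); d=pick_ori(p+[0,0,.005],-35.4); print(d)
r.move_to(p+[0,0,.12],ori(d)); st("above")
r.move_linear(p+[0,0,.005],vel=.12); st("down")
clamp(); st("grip")
r.move_linear(p+[0,0,.19],vel=.2); st("up")
q=np.array([.58,.12,.19])
r.move_to(q,ori(d)); r.sleep(.3); st("over")
snap("held")
E
```

```text
-35.4
above t 2.77 p [ 0.4094 -0.2     0.1201] gap 1.004 F [-0.1  0.9  0.6] ff 0.0
down t 3.88 p [ 0.4094 -0.2007  0.0055] gap 1.003 F [ 0.5  0.1 -0.5] ff 0.0
grip t 4.36 p [ 0.4093 -0.2007  0.0057] gap 0.473 F [-0.8 -0.1  6.7] ff 60.1
up t 5.43 p [ 0.4083 -0.2     0.189 ] gap 0.469 F [-0.6 -0.5 -0.4] ff 60.4
over t 7.09 p [0.5801 0.1191 0.1902] gap 0.472 F [-0.4 -0.1  0.3] ff 60.4
```

Run:
```python
from h import *
np.set_printoptions(precision=1,suppress=True)
out=[]
for n in("top","scene"):
    s=dict(np.load(f"{n}_held.npz")); K,D,T=cam(s); Ti=np.linalg.inv(T)
    pr=lambda p: cv2.projectPoints(np.array([p],float),cv2.Rodrigues(Ti[:3,:3])[0],Ti[:3,3],K,D)[0].ravel()
    c=pr((.5801,.1191,.20)); print(n,"cutter centre predicted",c, "bottom",pr((.5801,.1191,.1845)),"top",pr((.5801,.1191,.2145)))
    x0,y0=int(c[0]-40),int(c[1]-50); print("crop origin",x0,y0)
    out.append(cv2.resize(s["img"][y0:y0+100,x0:x0+80],None,fx=5,fy=5,interpolation=cv2.INTER_CUBIC))
cv2.imwrite("pics/heldc.png",np.hstack(out))
```

```text
top cutter centre predicted [282.4 170.8] bottom [282.9 171.5] top [282.  170.1]
crop origin 242 120
scene cutter centre predicted [369.6 197.5] bottom [369.  201.6] top [370.1 193.5]
crop origin 329 147
```

View pics/heldc.png

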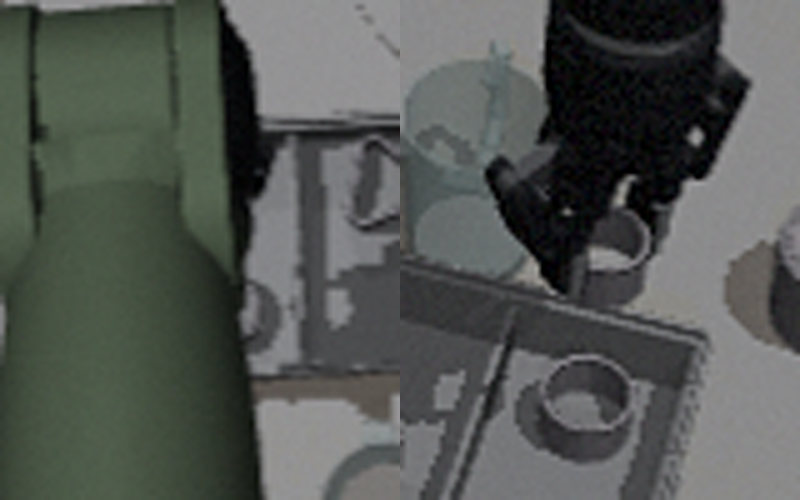

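The held cutter in the scene view has its right edge at px 379 and its bottom edge at row 208. That matches the prediction from the robot's pose, so I trust the scene camera, and the top camera is off by about 5 mm. Next I'll place the round one with the jaw line diagonal, so the opened fingers clear both the dividers and the resident cutter.

```bash
cat >> h.py <<'E'
TC=np.array([.609,-.0312]); YAW=2.65
def tier(x,y,z):
    a=np.radians(YAW); return np.array([TC[0]+x*np.cos(a)-y*np.sin(a),TC[1]+x*np.sin(a)+y*np.cos(a),z])
E
python3 - <<'E'
from h import *
d=-40+YAW
r.move_to(tier(.022,.154,.16),ori(d)); st("over")
r.move_linear(tier(.022,.154,.0465),vel=.1); st("down")
open_jaws(); st("open")
r.move_linear(tier(.022,.154,.2),vel=.2); st("up")
# top tray: pinch the bar
b=np.array([.6125,-.115,0]); o=ori(pick_ori(b+[0,0,.11],90+YAW))
r.move_to(b+[0,0,.22],o); st("bar above")
snap("r")
s=dict(np.load("scene_r.npz"))["img"]
cv2.imwrite("pics/rc.png",cv2.resize(s[150:280,190:400],None,fx=3.8,fy=3.8,interpolation=cv2.INTER_CUBIC))
E
```

```text
over t 7.52 p [0.6237 0.1234 0.1586] gap 0.468 F [-0.1 -0.5  0.1] ff 60.5
down t 8.8 p [0.6244 0.1237 0.0469] gap 0.472 F [-0.1 -0.1 -0.2] ff 60.4
open t 9.32 p [0.6239 0.1237 0.0465] gap 1.0 F [-0.1  0.6  0.4] ff 0.0
up t 10.23 p [0.6231 0.1236 0.1988] gap 0.998 F [-0.8 -0.  -0.7] ff 0.0
bar above t 11.18 p [ 0.6122 -0.114   0.2192] gap 1.001 F [ 0.1  0.1 -0.6] ff 0.0
```

View pics/rc.png

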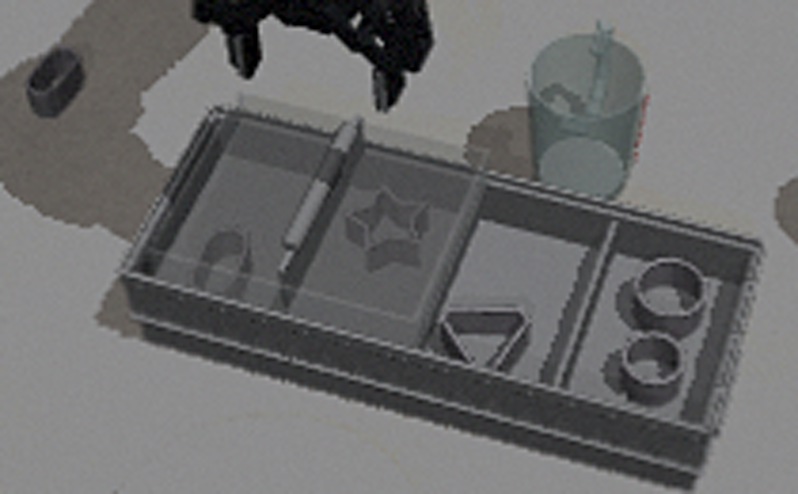

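The round cutter stands in its compartment, rim at crop px (652,357), beside the resident at (670,290), which hasn't moved. Next I'll slide the top tray by its bar and check the camera bias against the placed cutter.

Run:
```python
from h import *
s=dict(np.load("scene_r.npz")); print("placed via scene",plane(s,[(190+652/3.8,150+357/3.8)],.071))
b=np.array([.6125,-.115,0])
r.move_linear(b+[0,0,.111],vel=.15); st("at bar")
clamp(); st("pinch")
p=r.state()["ee_pos"]; a=np.radians(YAW)
e=np.array([b[0]-.16*np.sin(a),p[1]+.16*np.cos(a),.111])
r.move_linear(e,vel=.1); st("slid")
open_jaws(); st("open")
r.move_linear(e+[0,0,.11],vel=.2)
# over the stray finger
f=np.array([.5005,-.411,0]); r.move_to(f+[0,0,.22],ori(pick_ori(f+[0,0,.01],90))); st("over finger")
snap("t"); s=dict(np.load("scene_t.npz"))["img"]
cv2.imwrite("pics/tc.png",cv2.resize(s[150:280,190:400],None,fx=3.8,fy=3.8,interpolation=cv2.INTER_CUBIC))
```

```text
placed via scene [[0.62659994 0.12368691 0.071     ]]
at bar t 12.16 p [ 0.6132 -0.1149  0.1119] gap 0.997 F [-0.1  0.5  0.5] ff 0.0
pinch t 12.82 p [ 0.6127 -0.1155  0.1115] gap 0.141 F [-1.  -1.5  4.6] ff 58.4
slid t 14.57 p [0.6052 0.0449 0.1115] gap 0.139 F [-2.  -0.4  6. ] ff 58.8
open t 15.27 p [0.6051 0.0443 0.111 ] gap 1.0 F [ 0.1  0.6 -0.5] ff 0.0
over finger t 17.68 p [ 0.5012 -0.4099  0.22  ] gap 0.998 F [ 0.8 -0.4  0.1] ff 0.0
```

View pics/tc.png

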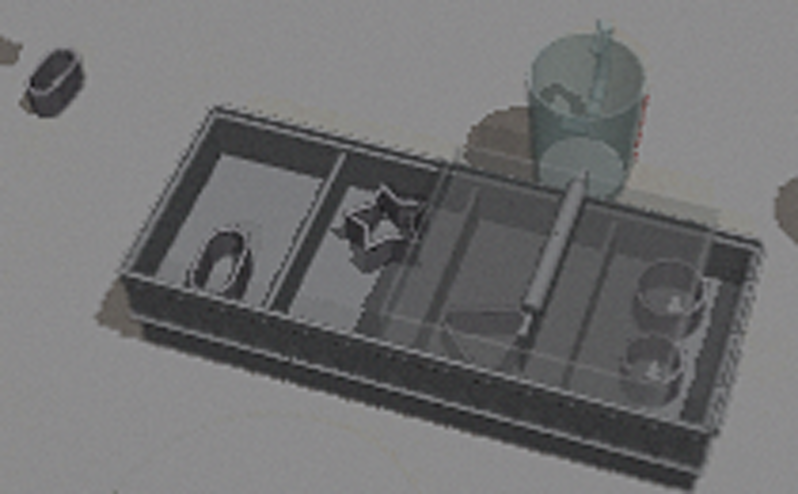

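The top tray now covers the +y half (bar near crop (555,245)) and the finger compartment is open. The resident finger cutter is at about crop (224,262). I'll grip the stray finger, then zoom in on the resident one to set the clearance.

Run:
```python
from h import *
f=np.array([.501,-.411,0]); o=ori(pick_ori(f+[0,0,.01],88))
print(np.round(r.ik(f+[0,0,.005],o),1))
r.move_to(f+[0,0,.12],o)
r.move_linear(f+[0,0,.005],vel=.12); st("down")
clamp(); st("grip")
r.move_linear(f+[0,0,.19],vel=.2); st("up")
snap("f")
t=dict(np.load("top_t.npz"))["img"]; s=dict(np.load("scene_t.npz"))["img"]; s2=dict(np.load("scene_f.npz"))["img"]
z=lambda a:cv2.resize(a,(360,360),interpolation=cv2.INTER_CUBIC)
t0=dict(np.load("top_r.npz"))["img"]; 
cv2.imwrite("pics/fz.png",np.hstack([z(t[135:195,350:410]),z(s[180:240,215:275])]))
cv2.imwrite("pics/fh.png",cv2.resize(s2[90:190,140:290],None,fx=5,fy=5,interpolation=cv2.INTER_CUBIC))
```

```text
[-45.9  41.1  -9.6  39.3   0.  136.1]
down t 19.37 p [ 0.5016 -0.4116  0.006 ] gap 1.002 F [0.  0.8 0.4] ff 0.0
grip t 19.93 p [ 0.5013 -0.4113  0.0055] gap 0.317 F [ 0.2 -0.7  2.5] ff 59.9
up t 21.01 p [ 0.5003 -0.4103  0.1886] gap 0.313 F [-0.2 -0.1 -0.6] ff 59.5
```

View pics/fz.png

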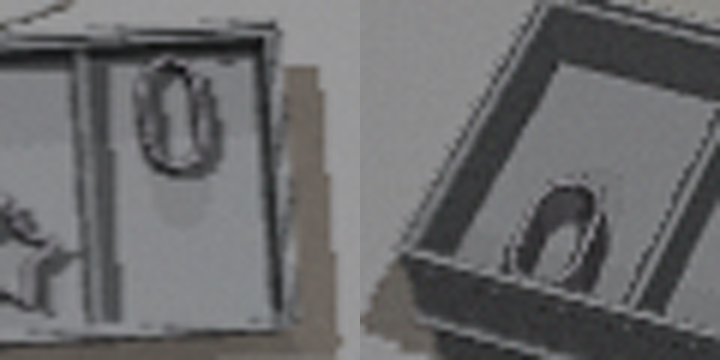

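View pics/fh.png

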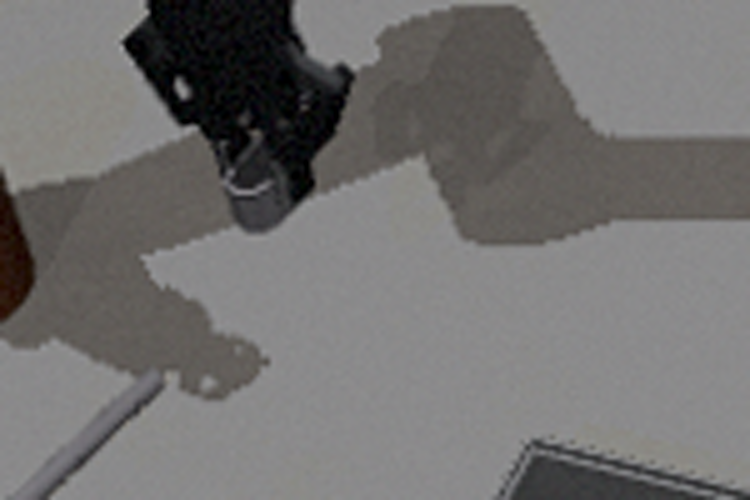

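The stray finger is held squarely (gap 0.31, about 28 mm), and the resident one sits near tier (0.035,-0.150). A centred grip would leave only about 3 mm between the cutters. I'll regrip 6 mm off-centre on the counter to widen that, then place.

```bash
sed -i 's/^TC=.*/TC=np.array([.608,-.0305]); YAW=2.65/' h.py
python3 - <<'E'
from h import *
R=r.state()["orientation"]; tx=R[:,0]; print("tool x now",np.round(tx,2))
g=tier(-.0215,-.153,.0465)
fin=pick_ori(g,-40+YAW); want=-np.array([np.cos(np.radians(50+YAW)),np.sin(np.radians(50+YAW)),0])
sgn=np.sign(ori(fin)[:,0]@want); print("final",fin,"cutter on tool x side",sgn)
f=np.array([.501,-.411,0]); f2=f-sgn*.006*tx*np.array([1,1,0])
r.move_linear(f+[0,0,.0055],vel=.2); open_jaws()
r.move_linear(f2+[0,0,.005],vel=.05); clamp(); st("regrip")
r.move_linear(f2+[0,0,.19],vel=.2)
r.move_to(g+[0,0,.12],ori(fin)); r.sleep(.2); st("over")
snap("o")
E
```

```text
tool x now [ 1.   -0.03 -0.  ]
final -37.35 cutter on tool x side -1.0
regrip t 23.62 p [ 0.5071 -0.4114  0.0052] gap 0.314 F [ 0.6 -0.8  1. ] ff 59.4
over t 25.86 p [ 0.5934 -0.1859  0.1665] gap 0.318 F [-0.2 -0.7 -0. ] ff 59.2
```

Run:
```python
from h import *
g=tier(-.0215,-.153,.0465)
r.move_linear(g,vel=.1); st("down")
open_jaws(); st("open")
r.move_linear(g+[0,0,.14],vel=.2); st("up")
r.move_to([.40,-.35,.30],ori(-37.35)); r.sleep(.3); st("away")
snap("end"); s=dict(np.load("scene_end.npz"))["img"]; t=dict(np.load("top_end.npz"))["img"]
z=lambda a:cv2.resize(a,None,fx=3.8,fy=3.8,interpolation=cv2.INTER_CUBIC)
cv2.imwrite("pics/end.png",np.vstack([z(s[170:280,200:400]),cv2.resize(t[135:180+20,268:400],(760,165+10))]))
```

```text
down t 27.31 p [ 0.5942 -0.1846  0.047 ] gap 0.318 F [-0.5  0.  -0.2] ff 59.2
open t 27.91 p [ 0.5931 -0.1845  0.0463] gap 1.001 F [-1.1 -0.9 -0.6] ff 0.9
up t 28.76 p [ 0.5931 -0.1839  0.1854] gap 0.998 F [-0.3 -0.6 -1.4] ff 0.0
away t 30.14 p [ 0.4005 -0.3494  0.2995] gap 1.0 F [-0.1 -1.8 -0.1] ff 0.0
```

View pics/end.png

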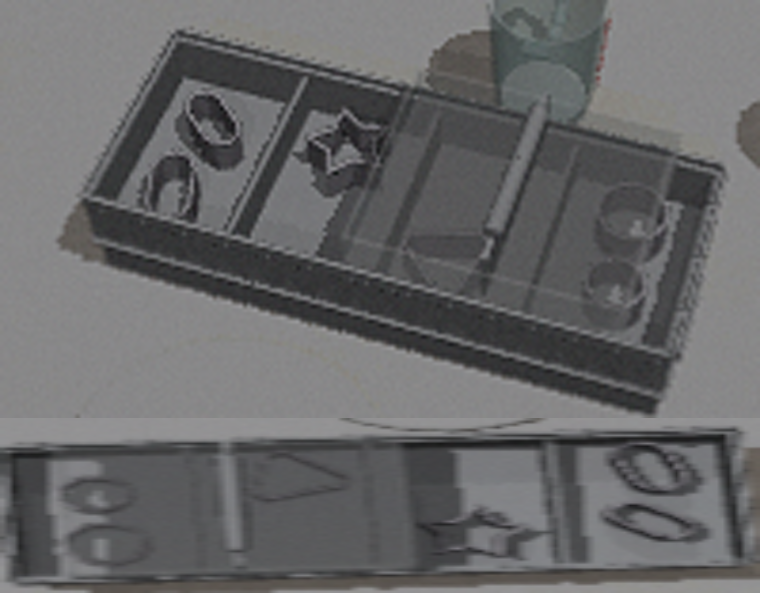

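Both strays stand in the right compartments: the finger one at crop (213,130) beside its mate at (172,190), and the round one at (612,290). I'll check in numbers that the resident cutter hasn't moved and that the rim is level, before handing in.

Run:
```python
from h import *
a,b=dict(np.load("scene_t.npz")),dict(np.load("scene_end.npz"))
A,B=[cv2.cvtColor(q["img"],cv2.COLOR_BGR2GRAY).astype(np.float32) for q in(a,b)]
def sh(n,x0,x1,y0,y1): print(n,cv2.phaseCorrelate(A[y0:y1,x0:x1].copy(),B[y0:y1,x0:x1].copy()),"maxdiff",np.abs(A-B)[y0:y1,x0:x1].max())
sh("resident finger",238,252,214,228); sh("star",280,300,198,220); sh("empty ref",330,350,230,250)
P=cloud(b)[190:214,244:266]; z=P[...,2]; m=(z>.06)&(z<.08); p=P[m]; print("rim z pct",len(p),np.round(np.percentile(z[m],[5,50,95,100]),4))
q=p[p[:,2]>.066]; c=np.linalg.lstsq(np.c_[q[:,:2]-q[:,:2].mean(0),np.ones(len(q))],q[:,2],rcond=None)[0]; print("rim plane slope/height",np.round(c,3),"centre",q.mean(0))
```

```text
resident finger ((-1.8727382795123901, 0.20915818848395595), 0.3882369984520806) maxdiff 91.0
star ((-0.0062355033627188305, 0.08109223540809829), 1.0061491770048936) maxdiff 11.0
empty ref ((0.07445903269648291, -0.05925622681519371), 1.0390119671821594) maxdiff 10.0
rim z pct 119 [0.0608 0.0684 0.0732 0.0758]
rim plane slope/height [-0.015 -0.001  0.07 ] centre [ 0.60025537 -0.19014069  0.07032469]
```

The residual shows the resident finger cutter may have shifted by about 2 px, so I'll quantify that in both views.

Run:
```python
from h import *
for n,(x0,x1,y0,y1) in (("scene",(236,256,208,229)),("top",(368,388,142,167))):
    a,b=dict(np.load(f"{n}_t.npz")),dict(np.load(f"{n}_end.npz"))
    A,B=[cv2.cvtColor(q["img"],cv2.COLOR_BGR2GRAY).astype(np.float32)[y0:y1,x0:x1] for q in(a,b)]
    D=np.abs(A-B); print(n,"changed px frac",(D>15).mean())
    for g in((0,-0.),(-2,0),(2,0),(0,2),(0,-2)):
        M=np.float32([[1,0,g[0]],[0,1,g[1]]])
        try:
            cc,M=cv2.findTransformECC(A,B,M,cv2.MOTION_EUCLIDEAN,(3,200,1e-5),None,3)
            c=np.array([(x1-x0)/2,(y1-y0)/2,1]); e=M@c
            p=plane(a,[c[:2]+[x0,y0],e+[x0,y0]],.065); print(" cc",round(cc,3),"px",np.round(e-c[:2],2),"rot",round(np.degrees(np.arctan2(M[1,0],M[0,0])),1),"mm",np.round((p[1]-p[0])*1000,1))
        except cv2.error: print(" fail")
    # depth rim extents before/after
    for q,l in((a,"before"),(b,"after")):
        P=cloud(q)[y0:y1,x0:x1]; m=(P[...,2]>.063)&(P[...,2]<.077)&(P[...,0]<.69); p=P[m]; 
        print(" ",l,len(p),np.round(p.mean(0),4),np.round(p.min(0),3),np.round(p.max(0),3))
```

```text
scene changed px frac 0.5642857142857143
 fail
 cc 0.752 px [-3.46  0.4 ] rot -7.4 mm [ 4.5 -8.1 -0. ]
 fail
 fail
 fail
  before 85 [ 0.6515 -0.1831  0.0694] [ 0.624 -0.201  0.064] [ 0.682 -0.166  0.076]
  after 80 [ 0.652  -0.1913  0.0694] [ 0.611 -0.212  0.063] [ 0.685 -0.17   0.076]
top changed px frac 0.398
 cc 0.874 px [ 1.65 -0.6 ] rot -3.5 mm [ 1.9 -5.4  0. ]
 cc 0.874 px [ 1.65 -0.6 ] rot -3.4 mm [ 2.  -5.4  0. ]
 cc 0.874 px [ 1.65 -0.6 ] rot -3.4 mm [ 1.9 -5.4  0. ]
 cc 0.874 px [ 1.65 -0.6 ] rot -3.4 mm [ 2.  -5.4  0. ]
 cc 0.875 px [ 1.65 -0.6 ] rot -3.5 mm [ 2.  -5.4  0. ]
  before 70 [ 0.6611 -0.1803  0.0697] [ 0.623 -0.207  0.063] [ 0.69  -0.148  0.076]
  after 78 [ 0.6596 -0.1851  0.07  ] [ 0.611 -0.207  0.063] [ 0.689 -0.152  0.077]
```

```bash
cat > res.py <<'E'
from h import *
def resident(tags):
    a=np.radians(YAW); Rm=np.array([[np.cos(a),-np.sin(a)],[np.sin(a),np.cos(a)]])
    for n,bias in(("scene",(-.002,.0005)),("top",(.0035,.004))):
        for tag in tags:
            P=cloud(dict(np.load(f"{n}_{tag}.npz"))).reshape(-1,3); L=(P[:,:2]+bias-TC)@Rm
            m=(P[:,2]>.058)&(P[:,2]<.077)&(L[:,0]>.012)&(L[:,0]<.062)&(L[:,1]<-.118)&(L[:,1]>-.192); l=L[m]
            k=np.polyfit(l[:,0]-.037,l[:,1],1)
            print(n,tag,m.sum(),"y at x=.037",round(k[1]*1000,1),"yaw",round(np.degrees(np.arctan(-k[0])),1),"range y",np.round(np.percentile(l[:,1],[3,97])*1000,1),"x",np.round(np.percentile(l[:,0],[3,97])*1000,1))
    for n,(x0,x1,y0,y1) in (("scene",(236,256,208,229)),("top",(368,388,142,167))):
        s=[dict(np.load(f"{n}_{t}.npz")) for t in("t",tags[-1])]
        A,B=[cv2.cvtColor(q["img"],cv2.COLOR_BGR2GRAY).astype(np.float32)[y0:y1,x0:x1] for q in s]
        c=np.array([(x1-x0)/2,(y1-y0)/2,1]); best=None
        for g in(0,-2,2):
            try:
                cc,M=cv2.findTransformECC(A,B,np.float32([[1,0,g],[0,1,0]]),cv2.MOTION_EUCLIDEAN,(3,200,1e-5),None,3)
                if best is None or cc>best[0]: best=(cc,M)
            except cv2.error: pass
        if best:
            p=plane(s[0],[c[:2]+[x0,y0],best[1]@c+[x0,y0]],.065); print(n,"ECC vs original",round(best[0],3),"mm",np.round((p[1]-p[0])[:2]*1000,1),"changed",(np.abs(A-B)>15).mean())
E
python3 -c "
from res import *
resident(['t','end'])"
```

```text
scene t 91 y at x=.037 -153.9 yaw -10.6 range y [-170.6 -137.8] x [12.7 59.6]
scene end 91 y at x=.037 -161.4 yaw -19.7 range y [-179.6 -142. ] x [12.6 60.2]
top t 47 y at x=.037 -147.7 yaw 6.9 range y [-163.4 -131.5] x [12.5 60.3]
top end 49 y at x=.037 -156.6 yaw -3.5 range y [-173.2 -135.7] x [15.  58.3]
scene ECC vs original 0.752 mm [ 4.5 -8.1] changed 0.5642857142857143
top ECC vs original 0.874 mm [ 1.9 -5.4] changed 0.398
```

The opening finger nudged the resident finger cutter: about 7 mm toward -y, with roughly a 10° turn. I'll mend it with one open finger lowered into the gap by the end wall, the other staying outside the tier. Its flat back can push the cutter gently back and square.

```bash
cat > push.py <<'E'
from res import *
import sys
def push(y_end,x=.022,y0=-.241):
    o=ori(pick_ori(tier(x,y0,.05),90+YAW))
    r.move_to(tier(x,y0,.16),o)
    for z in(.09,.078,.07,.06,.044):
        r.move_linear(tier(x,y0,z),vel=.08); f=r.state()["contact_force"]
        if np.linalg.norm(f)>6: st("touch"); r.move_linear(tier(x,y0,.16)); return
    st("in gap")
    r.move_linear(tier(x,y_end,.044),vel=.03); st("pushed")
    r.move_linear(tier(x,y_end-.006,.044),vel=.05)
    r.move_linear(tier(x,y_end-.006,.16),vel=.2)
    r.move_to([.40,-.35,.30],o); r.sleep(.2); st("away")
E
python3 -c "
from push import *
push(-.227); snap('p1'); resident(['t','p1'])"
```

```text
in gap t 33.57 p [ 0.6404 -0.2698  0.0429] gap 1.0 F [ 0.3 -0.7 -0.6] ff 0.0
pushed t 34.18 p [ 0.6407 -0.2561  0.0442] gap 1.001 F [ 0.5  0.8 -0.7] ff 0.0
away t 36.51 p [ 0.4007 -0.3495  0.299 ] gap 1.0 F [-0.   0.7 -0.8] ff 0.0
scene t 91 y at x=.037 -153.9 yaw -10.6 range y [-170.6 -137.8] x [12.7 59.6]
scene p1 97 y at x=.037 -153.9 yaw -10.4 range y [-168.9 -134.6] x [13.9 59.7]
top t 47 y at x=.037 -147.7 yaw 6.9 range y [-163.4 -131.5] x [12.5 60.3]
top p1 47 y at x=.037 -146.2 yaw -2.5 range y [-162.8 -128.2] x [16.7 60. ]
scene ECC vs original 0.823 mm [5.  1.9] changed 0.32142857142857145
top ECC vs original 0.904 mm [2.5 2.7] changed 0.354
```

The resident cutter is back within about 3 mm of its original pose. I'll do a final check that the stray and the star were untouched, then hand in.

Run:
```python
from h import *
a,b,c=[dict(np.load(f"scene_{k}.npz")) for k in("end","p1","t")]
g=[cv2.cvtColor(q["img"],cv2.COLOR_BGR2GRAY).astype(np.float32) for q in(a,b,c)]
print("stray maxdiff",np.abs(g[0]-g[1])[191:209,246:264].max(),"star",np.abs(g[2]-g[1])[198:220,280:300].max(),"rounds",np.abs(g[2]-g[1])[215:260,350:378].max())
P=cloud(b)[190:214,244:266]; z=P[...,2]; p=P[(z>.066)&(z<.08)]; print("stray rim z",np.round(np.median(p[:,2]),4))
from rig import sign_off
sign_off()
```

```text
stray maxdiff 12.0 star 11.0 rounds 11.0
stray rim z 0.0702
the job is handed in; nothing more can be done
```

Both stray cutters are standing flat beside their own shapes and the job is handed in (about 37 s on the clock); the gripper did knock the resident finger cutter about 7 mm and turn it about 10° while releasing, and I pushed it back to within about 3–5 mm of where it was.

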